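# Seat the forming block and present its pattern plate

## Task

First seat the aluminium forming block fully home and flat in the pocket of the wooden holder and let go of it. Then lift the flap of the red case by its yellow tab so that it stays standing open, draw out the brass pattern plate by its wooden grip, and finish while still holding it still and upright in the gripper, centred above the seated block with its lower edge about 8 cm clear of the block. Leave the jar, the hammer and the wood offcut where they are.

Things in the scene. Friction and masses are not known exactly. Their poses are not given: they have to be found in the camera images.
- block_center (a point): Centre of the loose aluminium forming block: 44 mm along its x, 60 mm along its y, 28 mm high, with dark round recesses drawn on its top; about 200 g. It stands flat on the bench, this point 14 mm up. z up. Grip it across the 44 mm sides on its upper part: its lower 10 mm go into the pocket, between walls, so the fingertips must stay more than 10 mm above its underside. It fits either way round.
- block: The same block as a body; origin at the centre of its underside, axes as above.
- pocket (a point): Centre of the floor of the pocket in the wooden holder. The pocket is 48 mm along x and 64 mm along y (2 mm of play on each side of the block) and 10 mm deep, z up; its floor is dark wood, 6 mm above the bench, its rim 16 mm above the bench. A seated block stands 18 mm above the rim.
- holder: Pale wooden holder fixed to the bench, 104 mm along x, 130 mm along y, 16 mm high, with a green square on one corner; origin at the centre of its underside, x and y parallel to those of the pocket. It may stand to the left or the right, with the case on the other side.
- case: Red plastic case fixed to the bench, 130 mm along x, 150 mm along y, 75 mm high without flap, walls and floor 5 mm thick; origin at the centre of its underside, front towards its -x, z up. Inside, two black ribs (tops 30 mm above the bench) form an 8.6 mm wide slot along x at mid-width, in which the pattern plate stands on edge.
- lid (a joint): Angle of the red cover flap (130 x 150 x 6 mm, 120 g) on top of the case: 0 shut, 1.57 upright, 1.9 at its stop. It may start a little ajar. Its hinge is stiff (0.22 N m friction): the flap stays where it is left, about 2 N at the tab lift it.
- flap_hinge (a point): Point on the flap's hinge line, mid-width, on the top of the case's rear (+x of the case) wall, 75 mm above the bench. The hinge line runs along the y of the case. Axes turn with the flap.
- flap_tab (a point): Point to grip on the yellow tab that sticks out of the flap's front edge: tab 38 mm long from the edge, 18 mm wide (along the hinge line), 8 mm thick. The point is at mid-width and mid-thickness, 24 mm out from the edge and 154 mm from the hinge line (4 mm above it when shut). The tab can be pinched across its 18 mm from above, and turns between the fingers as the flap swings. Axes turn with the flap.
- pattern_grip (a point): Centre of the pale wooden grip bar on the top edge of the brass pattern plate: bar 50 mm along x, 14 mm thick along y, 24 mm high. The plate below it is 80 mm along x, 5 mm thick along y, 42 mm high; the plate's lower edge is 54 mm below this point. z up, the plane of the plate is xz, parallel to the x of the case. It begins inside the shut case, with the bar's top 4 mm under the flap. To grip the bar across its 14 mm there are 63 mm between the bar and either side wall.
- pattern: The same pattern plate with grip (80 g) as a body; origin at the middle of the plate's lower edge, axes as above.
- jar: Bystander: amber jar, 44 mm across, 55 mm high, origin under its centre.
- hammer: Bystander: hammer, 220 mm long, lying on the bench.
- offcut: Bystander: wood offcut 100 x 50 x 22 mm, origin under its centre.
Mind the look-alikes: they are no part of the job. Leave any orange or pink look-alike of the holder alone.

How it is judged:
On the way, in this order (a step that is already met when the one before it is completed fails the run):
1. the block lies flat and fully home in the pocket, released (z of block_center in the frame of pocket between 0.012 and 0.0158 m and horizontal distance between block_center and pocket below 0.0045 m and angle between block_center's own z axis and vertical below 0.04 rad and angle between the x axis of block_center and the x axis of pocket, either way round below 0.1 rad and contact force between the fingers and block below 0.1 N), for 0.2 s.
2. the flap stands open (value of joint lid above 1.2 rad), for 0.2 s.
At the end, for the whole second after the job is handed in: Block in the pocket within 1.8 mm of its floor, 4.5 mm of centre, 0.1 rad square, 0.04 rad flat, let go; flap open beyond 1.2 rad; plate at rest in the gripper only, upright within 0.25 rad, grip within 30 mm of the pocket centre (level), 118 to 238 mm above the bench (all of step 1 and value of joint lid above 1.2 rad and horizontal distance between pattern_grip and pocket below 0.03 m and height (world z) of pattern_grip between 0.118 and 0.238 m and angle between pattern_grip's own z axis and vertical below 0.25 rad and linear speed of pattern below 0.03 m/s and contact force between the fingers and pattern above 0.5 N and contact force between pattern and block below 0.05 N and contact force between pattern and holder below 0.05 N and contact force between pattern and case below 0.05 N); the arm keeps its last pose, push and grip.
It fails at once if the jar is moved by more than 30 mm (distance of jar from where it was at the start of the episode above 0.03 m).
It fails at once if the hammer is moved by more than 30 mm (distance of hammer from where it was at the start of the episode above 0.03 m).
It fails at once if the offcut is moved by more than 30 mm (distance of offcut from where it was at the start of the episode above 0.03 m).
It also fails if it takes over 72 s, if anything falls off the work surface, if the arm or the gripper's body presses on something with over 40 N, if the wrist force passes 120 N, or if a joint passes its speed limit or range.

## Robot

A 6-joint arm with a two-finger parallel gripper is mounted at the origin on the work surface. World frame = base frame: x ahead of the robot, y to its left, z up, the work surface at z = 0. Lengths are in m, angles in rad, forces in N, time in s.
With the tool pointing down it reaches from about 0.35 to 0.775 m from the base axis. Payload 5.5 kg.
Tool frame: the origin (TCP) lies at the very end of the fingers, on their centre line; the grasp point (between the pads) lies 19 mm behind it (env.grip_point_offset is the distance from the TCP to the grasp point, in m); z points along the fingers, y is the line along which they close (so a half turn about z gives the same grasp; the last joint's range is limited). The gripper opens to 85 mm and grips with 20 to 120 N. Pads are 22 mm wide; open, the fingers measure 114 mm over their backs; the gripper's body (76 mm by 85 mm) begins 54 mm behind the grasp point. The pads swing forward as they close: fully open they stand 13 mm farther back than shut.
Start: joints at [-1.269, 0.313, 0.046, 1.304, 0, 1.431], TCP at [0.246, -0.52, 0.231] pointing down, gripper open.
Joint ranges: [-2.76, 2.76], [-0.86, 1.69], [-1.03, 1.26], [-2.2, 2.34], [-1.47, 1.5], [-3.14, 3.14]. Speed limits (rad/s): [2.57, 2.57, 3.14, 3.14, 3.14, 3.14].

## Interface

Orientations are given as a unit quaternion [w, x, y, z].
In Python, from workcell import sensors, imaging, workorder, env gives the robot as it stands.
- The arm moves only by the shell command python3 -m handwheel 'ROWS' [FORCE]. ROWS is JSON, a list of rows, each a list of 5 numbers: the shift along the tool's x, y, z in mm, then the turn about the tool's z in rad, then the opening, from 0 (shut) to 1 (fully open). A call has 1 to 8 rows; each row is the pose to reach, as a shift and turn from the pose commanded when the call began, along the tool's axes at that moment; what a row does not reach only later rows make up. A row lasts 1/10 s, in which the tool goes at most 50 mm and 8.59 degrees, less where a joint would pass 70% of its speed; a pose out of reach is approached as far as the arm can. A call with a gripper value outside its range is refused whole. The fingers move at their own pace and stop on an object; FORCE is the grip in N (left out, the last holds). Time passes only in rows, so rows that repeat a pose let the fingers close. It gives the time, the measured TCP pose, the force, the opening and the grip force at its end, in the units of the state.
- sensors.get_state(): the state, without advancing time (a new reading comes with each control period).
- imaging.read_camera(name): name is "side" or "top" or "wrist"; returns a dict with "color" (480x640x3 uint8, blue, green, red), "z_map" (480x640 float32, m along the optical axis (not along the pixel's ray), 0 where there is no reading), "fx", "fy", "cx", "cy" (pixels), "k1" (the pictures are not rectified: a ray, as slopes to the right and down, at radius r is drawn at 1 + k1 r^2 times it, then the intrinsics apply), "xyz" and "rotation" of the camera in the world. Camera axes: x right, y down, z forward; pixel columns grow to the right and rows downward; lengths in m; the calibration is good to about 2 mm. A picture is of the moment at which its call begins.
- workorder.hand_in(): hands the job in; it is judged then, once.
The state is a dict: "clock": time; "joint_pos": joint angles; "qvel": joint speeds; "tau": joint torques, N m; "tcp_pos": TCP position; "orientation": TCP orientation; "wrist_force": force on the tool from outside, world axes, zero at the start; "ft_torque": the same for the moment, N m; "finger_gap": finger opening in m; "grip_force": force on a finger pad.
Only numpy, scipy, OpenCV 4.12 (cv2) and the standard library are available. Lean on these libraries where they do the work, as an engineer would, in place of code of your own. Each camera call takes 0.05 s, during which the arm holds its last target. There are 200 camera calls.

## Working session

There is one attempt and no reset: what is moved stays moved. The work goes in short steps, Python scripts to look and compute and a shell command to move; the robot and the scene stay as the last step left them, time stands still between calls to the robot, and variables do not carry over. Pictures are saved under pics/ and viewed, at most 10 in all, crops included, and the job is handed in when it is done.

```bash
mkdir -p pics; ls; cat > h.py <<'E'
import numpy as np, cv2
from workcell import sensors, imaging, workorder, env
from scipy.spatial.transform import Rotation as R
def rot(c):
    r=np.array(c["rotation"],float)
    return r if r.shape==(3,3) else R.from_quat(r[[1,2,3,0]]).as_matrix()
def grab(n):
    c=imaging.read_camera(n); np.save(f'{n}.npy',c,allow_pickle=True); return c
def load(n): return np.load(f'{n}.npy',allow_pickle=True).item()
def world(c):
    """per-pixel world xyz map (NaN where no depth)"""
    h,w=c["z_map"].shape; K=np.array([[c["fx"],0,c["cx"]],[0,c["fy"],c["cy"]],[0,0,1.]])
    u,v=np.meshgrid(np.arange(w),np.arange(h))
    p=np.stack([u,v],-1).reshape(-1,1,2).astype(float)
    xd=(p[:,0]-[c["cx"],c["cy"]])/[c["fx"],c["fy"]]; x=xd.copy()
    for _ in range(20): x=xd/(1+c["k1"]*(x**2).sum(1,keepdims=True))
    z=c["z_map"].reshape(-1,1).astype(float); z=np.where(z>0,z,np.nan)
    P=np.hstack([x*z,z])@rot(c).T+np.array(c["xyz"])
    return P.reshape(h,w,3)
def tool(target):
    """shift in tool mm from current TCP to world target"""
    s=sensors.get_state(); q=np.array(s["orientation"])[[1,2,3,0]]
    return 1000*R.from_quat(q).as_matrix().T@(np.array(target)-s["tcp_pos"])
def axes():
    s=sensors.get_state(); return R.from_quat(np.array(s["orientation"])[[1,2,3,0]]).as_matrix()
E
python3 - <<'E'
from h import *
for n in("top","side"):
    c=grab(n); cv2.imwrite(f'pics/{n}0.png',c["color"]); print(n,c["xyz"],c["k1"],c["fx"])
print(axes().round(3),sensors.get_state()["finger_gap"],env.grip_point_offset)
E
```

```text
pics
top [0.29220766 0.07251818 1.59046828] -0.06877188465326213 531.695669000096
side [-0.16321443  0.99169823  0.79058215] -0.013637172092269891 480.0382804537277
[[ 0.904  0.428 -0.   ]
 [ 0.428 -0.904  0.002]
 [ 0.    -0.002 -1.   ]] 0.08549880571667985 0.0187
```

View pics/top0.png

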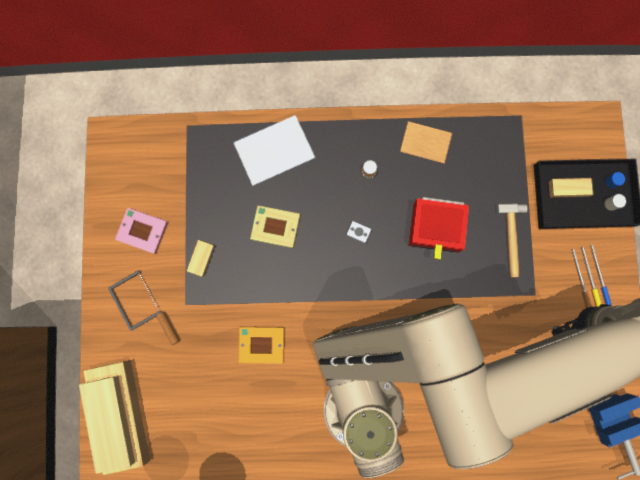

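View pics/side0.png

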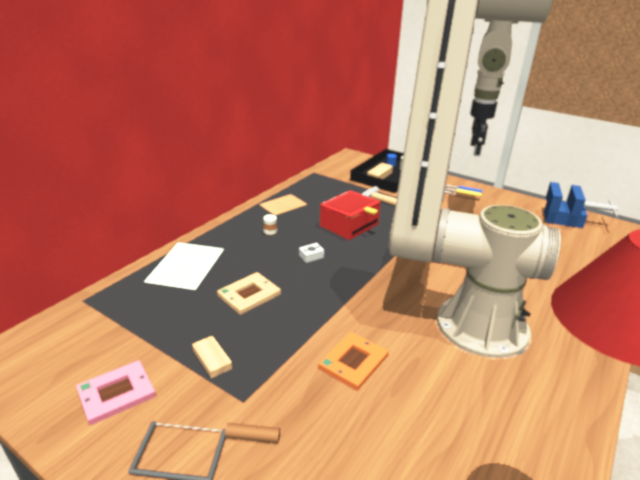

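The top view shows three holders: pale at (275,227), pink at (141,230) and orange at (261,345). The pale one, with its green corner, fits the description. The block is at (359,232), the case at (439,225), its tab at (438,252), the jar at (370,169), the hammer at (513,240) and the offcut at (200,258). The side view agrees.

```bash
cat > meas.py <<'E'
from h import *
def rect(P,m):
    p=P[m][:,:2]; r=cv2.minAreaRect((p*1000).astype(np.float32)); return np.round(r[0],1),np.round(r[1],1),round(r[2],1)
E
python3 - <<'E'
from meas import *
c=load("top"); P=world(c); Z=P[...,2]; hsv=cv2.cvtColor(c["color"],cv2.COLOR_BGR2HSV)
def roi(u0,u1,v0,v1):
    m=np.zeros(Z.shape,bool); m[v0:v1,u0:u1]=1; return m
print("bench z",np.nanmedian(Z[roi(315,340,190,210)]))
def big(m):
    n,l,s,_=cv2.connectedComponentsWithStats(m.astype(np.uint8)); return l==1+np.argmax(s[1:,4])
for n,r,lo,hi in(("block",roi(340,378,215,250),.018,.04),("holder",roi(240,310,195,260),.009,.03),("case",roi(405,475,190,250),.06,.1)):
    m=big(r&(Z>lo)&(Z<hi)); print(n,rect(P,m),np.nanmedian(Z[m]),m.sum())
r=roi(240,310,195,260)
pk=big(r&(hsv[...,2]<140)&(hsv[...,1]>90)&(hsv[...,0]<20)); print("pocket floor",rect(P,pk),np.nanmedian(Z[pk]))
y=big(roi(425,450,235,265)&(abs(hsv[...,0].astype(int)-28)<6)&(hsv[...,1]>150)); print("tab",rect(P,y),np.nanmean(P[y],0))
cs=big(roi(405,475,190,250)&(Z>.06));p=P[cs]; A=np.c_[p[:,:2],np.ones(len(p))]; print("plane",np.linalg.lstsq(A,p[:,2],rcond=None)[0])
a=cv2.resize(c["color"][190:265,235:310],(400,400),interpolation=3); b=cv2.resize(c["color"][190:265,340:415],(400,400),interpolation=3)
cv2.imwrite("pics/crop1.png",np.hstack([a,b]))
jar=P[160:180,360:380].reshape(-1,3); j=jar[jar[:,2]>.04]; print("jar",j.mean(0))
E
```

```text
bench z 0.0007018800832869765
block (array([519.8,   1.4]), array([60.1, 45. ]), 63.8) 0.028153076789995013 306
holder (array([547.4, 251. ]), array([131.3, 109.1]), 77.0) 0.016233565947296635 1182
case (array([ 526.3, -232.7]), array([153.1, 152.1]), 80.5) 0.0849865339351954 2541
pocket floor (array([546.4, 253.2]), array([60.1, 43.8]), 76.8) 0.006663614027045961
tab (array([ 445.8, -219. ]), array([19.9, 39.1]), 80.8) [ 0.44610502 -0.21867736  0.09046358]
plane [-0.04148653 -0.00244244  0.10588744]
jar [ 0.708246   -0.03701549  0.05462192]
```

View pics/crop1.png

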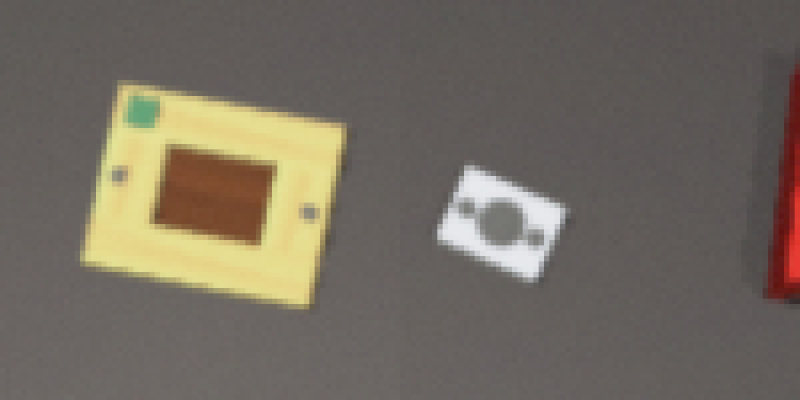

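The crop confirms it: the left panel is the pale holder with green corner and dark pocket, and the right panel is the block with its dark recesses. I'll use those two. Next I work out the hover above the block.

```bash
cat >> h.py <<'E'
def plan(target,yaw_deg):
    """tool mm shift + turn (rad) to put TCP at target with tool y along world yaw (mod 180)"""
    A=axes(); cur=np.degrees(np.arctan2(A[1,1],A[0,1])); d=(yaw_deg-cur+90)%180-90
    s=sensors.get_state()
    print("shift",tool(target).round(1),"turn",round(-np.radians(d),3),"| at",np.round(s["tcp_pos"],4),"yaw",round(cur,2),"clock",round(s["clock"],2),"tilt",A[:,2].round(3))
E
python3 -c "
from h import *
plan([.520,.001,.14],-26.2)"
```

```text
shift [ 470.4 -353.    91.2] turn -0.672 | at [ 0.2457 -0.5194  0.2305] yaw -64.69 clock 0.1 tilt [-0.     0.002 -1.   ]
```

```bash
python3 -m handwheel '[[470,-353,40,-0.67,1],[470,-353,40,-0.67,1],[470,-353,40,-0.67,1],[470,-353,40,-0.67,1],[470,-353,40,-0.67,1],[470,-353,40,-0.67,1],[470,-353,40,-0.67,1],[470,-353,40,-0.67,1]]' 30
python3 -c "
from h import *
plan([.520,.001,.14],-26.2)"
```

```text
clock: 0.9
tcp_pos: [0.4322, -0.1648, 0.2039]
orientation: [0.0, 0.85, 0.528, -0.0]
wrist_force: [0.8, -1.7, -0.1]
finger_gap: 0.0853
grip_force: 0.0
shift [187.5   5.2  63.9] turn -0.002 | at [ 0.4322 -0.1648  0.2039] yaw -26.32 clock 0.9 tilt [-0. -0. -1.]
```

```bash
python3 -m handwheel '[[180,5,64,0,1],[180,5,64,0,1],[180,5,64,0,1],[180,5,64,0,1],[180,5,64,0,1],[180,5,64,0,1],[180,5,64,0,1]]' 30
python3 - <<'E'
from meas import *
c=grab("wrist"); P=world(c); Z=P[...,2]; cv2.imwrite("pics/w1.png",c["color"])
m=(Z>.022)&(Z<.034)&(np.hypot(P[...,0]-.52,P[...,1])<.06); n,l,s,_=cv2.connectedComponentsWithStats(m.astype(np.uint8)); m=l==1+np.argmax(s[1:,4])
print("block",rect(P,m),np.nanmedian(Z[m]),m.sum(), c["xyz"]); plan([.520,.001,.14],-26.2)
E
```

```text
clock: 1.6
tcp_pos: [0.5158, -0.0082, 0.1402]
orientation: [0.0, 0.85, 0.527, -0.0]
wrist_force: [-0.4, -0.1, 0.2]
finger_gap: 0.0854
grip_force: 0.0
block (array([523.6,  -2.4]), array([60.5, 44.1]), 64.6) 0.027184089049636512 4236 [0.55253577 0.0632206  0.28180285]
shift [10.4 -0.6  0.5] turn -0.003 | at [ 0.5159 -0.0085  0.1405] yaw -26.38 clock 1.65 tilt [ 0. -0. -1.]
```

View pics/w1.png

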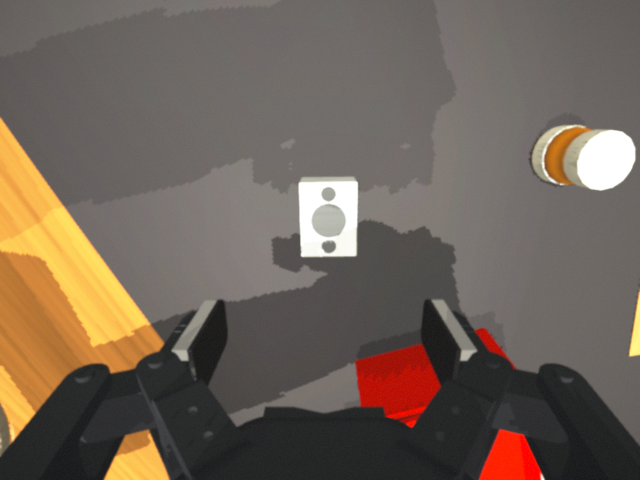

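The wrist view shows the block at (328,217), square to the fingers, with the case at lower right and the jar at upper right. I'll go down to it.

```bash
python3 -c "
from h import *
plan([.5232,-.0018,.014],-25.7)"
```

```text
shift [  9.3   3.5 126.5] turn -0.012 | at [ 0.5159 -0.0085  0.1405] yaw -26.38 clock 1.65 tilt [ 0. -0. -1.]
```

```bash
python3 -m handwheel '[[9,3.5,30,-0.01,1],[9,3.5,60,-0.01,1],[9,3.5,90,-0.01,1],[9,3.5,110,-0.01,1],[9,3.5,122,-0.01,1],[9,3.5,126,-0.01,1],[9,3.5,126,-0.01,1]]' 30 && python3 -m handwheel '[[0,0,0,0,0.3],[0,0,0,0,0.3],[0,0,0,0,0.3],[0,0,0,0,0.3],[0,0,0,0,0.3],[0,0,0,0,0.3],[0,0,0,0,0.3],[0,0,0,0,0.3]]' 30;  python3 -c "
from h import *
plan([.5232,-.0018,.014],-25.7)"
```

```text
clock: 2.35
tcp_pos: [0.5234, -0.0018, 0.0145]
orientation: [0.0, 0.847, 0.531, 0.0]
wrist_force: [0.4, -0.5, 0.1]
finger_gap: 0.0856
grip_force: 0.0
clock: 3.15
tcp_pos: [0.524, -0.0012, 0.0151]
orientation: [0.001, 0.847, 0.532, 0.001]
wrist_force: [-0.6, -0.7, 6.9]
finger_gap: 0.0426
grip_force: 31.7
shift [-0.9 -0.4  1.1] turn -0.0 | at [ 0.524  -0.0012  0.0151] yaw -25.72 clock 3.15 tilt [ 0.002 -0.    -1.   ]
```

```bash
python3 -m handwheel '[[0,0,-10,0,0.3],[0,0,-40,0,0.3],[0,0,-80,0,0.3],[0,0,-110,0,0.3],[0,0,-120,0,0.3],[0,0,-120,0,0.3]]' 30;  python3 -c "
from h import *
a=np.radians(77); plan(np.array([.547,.252,.135])-.07*np.array([np.cos(a),np.sin(a),0]),-13)"
```

```text
clock: 3.75
tcp_pos: [0.5241, -0.0011, 0.1354]
orientation: [0.001, 0.847, 0.532, 0.001]
wrist_force: [-0.3, 0.3, -3.8]
finger_gap: 0.0432
grip_force: 31.6
shift [169.7 -73.8   0.3] turn -0.222 | at [ 0.5241 -0.0011  0.1354] yaw -25.72 clock 3.75 tilt [ 0.003 -0.001 -1.   ]
```

```bash
python3 -m handwheel '[[34,-15,0,-0.05,0.3],[68,-30,0,-0.1,0.3],[102,-45,0,-0.15,0.3],[136,-60,0,-0.2,0.3],[170,-74,0,-0.22,0.3],[170,-74,0,-0.22,0.3],[170,-74,0,-0.22,0.3]]' 30
python3 - <<'E'
from meas import *
c=grab("wrist"); P=world(c); Z=P[...,2]; cv2.imwrite("pics/w2.png",c["color"]); hsv=cv2.cvtColor(c["color"],cv2.COLOR_BGR2HSV)
def big(m):
    n,l,s,_=cv2.connectedComponentsWithStats(m.astype(np.uint8)); return l==1+np.argmax(s[1:,4])
near=np.hypot(P[...,0]-.547,P[...,1]-.252)<.11
m=big(near&(Z>.011)&(Z<.024)); print("holder",rect(P,m),np.nanmedian(Z[m]),m.sum())
m=big(near&(Z<.0115)&(np.hypot(P[...,0]-.547,P[...,1]-.252)<.042)); print("floor",rect(P,m),np.nanmedian(Z[m]),m.sum())
plan([.547,.252,.05],-13)
E
```

```text
clock: 4.45
tcp_pos: [0.5287, 0.1847, 0.1317]
orientation: [-0.001, 0.783, 0.622, -0.002]
wrist_force: [0.1, -0.3, -2.2]
finger_gap: 0.0434
grip_force: 31.6
holder (array([549.2, 248. ]), array([130.2, 104.7]), 76.9) 0.015056797678468015 20214
floor (array([549.1, 247.8]), array([64.2, 48.5]), 77.2) 0.005359201918587658 5718
shift [70.6  2.4 81.9] turn -0.002 | at [0.5289 0.1839 0.1321] yaw -13.09 clock 4.5 tilt [-0.004 -0.001 -1.   ]
```

View pics/w2.png

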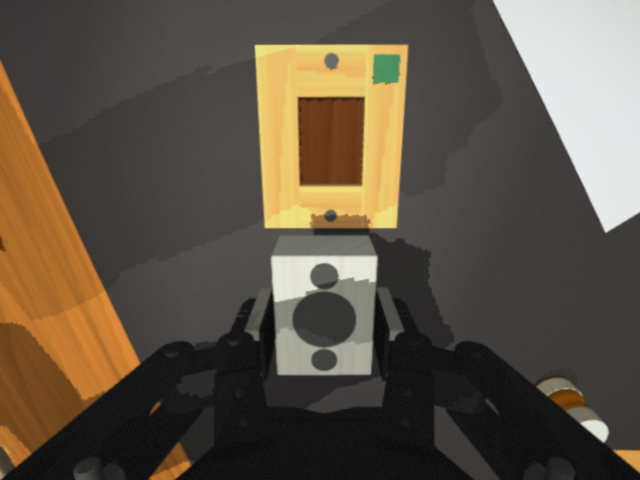

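The wrist view shows the pocket at (331,141) and the held block's top at (324,316). Measuring both in one frame cancels the camera bias.

```bash
python3 - <<'E'
from meas import *
c=load("wrist"); P=world(c); Z=P[...,2]
def big(m):
    n,l,s,_=cv2.connectedComponentsWithStats(m.astype(np.uint8)); return l==1+np.argmax(s[1:,4])
m0=np.zeros(Z.shape,bool); m0[253:375,270:380]=1
p=P[320,325];print(p)
m=big(m0&(abs(Z-p[2])<.006)&(c["color"].min(-1)>0)); u=np.where(m); print(u[1].min(),u[1].max(),u[0].min(),u[0].max())
print(rect(P,m)); q=P[m]; print("plane",np.linalg.lstsq(np.c_[q[:,:2]-q[:,:2].mean(0),np.ones(len(q))],q[:,2],rcond=None)[0])
# colour edges of block top at centre row/col
g=c["color"].min(-1).astype(int); print([list(np.where(g[r,255:395]>90)[0][[0,-1]]+255) for r in(265,300,340,365)])
E
```

```text
[0.53014074 0.18271494 0.14374665]
270 379 253 374
(array([530. , 182.8]), array([61.1, 47.9]), 77.3)
plane [-0.00643281 -0.00618604  0.14367462]
[[np.int64(270), np.int64(377)], [np.int64(273), np.int64(373)], [np.int64(275), np.int64(372)], [np.int64(277), np.int64(371)]]
```

```bash
python3 -m handwheel '[[30,2,0,0,0.3],[55,3,20,0,0.3],[68,3.5,50,0,0.3],[68,3.5,70,0,0.3],[68,3.5,80,0,0.3],[68,3.5,80,0,0.3],[68,3.5,80,0,0.3]]' 30;  python3 -c "
from h import *
plan([.5478,.2498,.021],-13)"
```

```text
clock: 5.2
tcp_pos: [0.5495, 0.2487, 0.0545]
orientation: [0.0, 0.784, 0.621, 0.0]
wrist_force: [0.2, -1.3, -3.0]
finger_gap: 0.043
grip_force: 31.6
shift [ 0.7 -2.  33.5] turn -0.004 | at [0.5495 0.2487 0.0545] yaw -13.21 clock 5.2 tilt [ 0. -0. -1.]
```

```bash
python3 - <<'E'
from meas import *
c=grab("wrist"); P=world(c); cv2.imwrite("pics/w3.png",c["color"])
T=np.array(sensors.get_state()["tcp_pos"]); A=axes(); Q=(P-T)@A*1000  # tool frame mm
hz=T[2]*1000-15
m=(abs(Q[...,2]-hz)<4)&(abs(Q[...,0])<90)&(abs(Q[...,1])<75)
print("holder z",np.median(Q[m][:,2]))
for x0 in(-20,20,36,45,55):
    s=Q[m&(abs(Q[...,0]-x0)<2)]; 
    if len(s): print(x0,s[:,1].min().round(1),s[:,1].max().round(1),len(s))
for y0 in(-45,-30,0,30,45):
    s=Q[m&(abs(Q[...,1]-y0)<1.5)]
    if len(s): print("y",y0,s[:,0].min().round(1),s[:,0].max().round(1))
b=(abs(Q[...,2]+13)<4)&(abs(Q[...,0])<40)&(abs(Q[...,1])<30)
print("block z",np.median(Q[b][:,2]),np.median(Q[b&(abs(Q[...,1])<15)][:,0]))
for x0 in(-20,25,28): s=Q[b&(abs(Q[...,0]-x0)<1.5)]; print("blk",x0,s[:,1].min().round(1),s[:,1].max().round(1)) if len(s) else 0
for y0 in(-12,0,12): s=Q[b&(abs(Q[...,1]-y0)<1.)]; print("blk y",y0,s[:,0].min().round(1),s[:,0].max().round(1))
E
```

```text
holder z 40.114985210853845
-20 -52.4 51.3 159
20 -52.5 51.2 667
36 -52.6 51.5 1369
45 -52.5 51.0 1389
55 -52.7 51.3 1489
y -45 -21.5 63.9
y -30 -66.0 63.9
y 0 31.1 64.0
y 30 -60.1 64.1
y 45 -20.3 64.2
block z -11.347634287579123 1.8848425768503345
blk -20 -21.1 22.5
blk 25 -21.0 22.5
blk 28 -20.9 22.4
blk y -12 -31.3 28.4
blk y 0 -32.0 28.4
blk y 12 -31.6 28.2
```

View pics/w3.png

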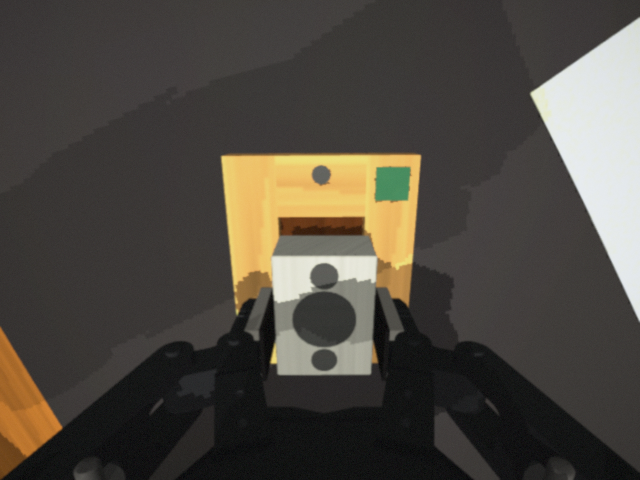

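The wrist view shows the block at (324,316) above the pocket and square to it. It needs +0.6 mm in x and -1.6 mm in y.

```bash
python3 -m handwheel '[[0.6,-1.6,0,0,0.3],[0.6,-1.6,10,0,0.3],[0.6,-1.6,20,0,0.3],[0.6,-1.6,25,0,0.3],[0.6,-1.6,29,0,0.3],[0.6,-1.6,32,0,0.3],[0.6,-1.6,33,0,0.3],[0.6,-1.6,33,0,0.3]]' 30;  python3 -c "
from h import *
plan([.5478,.2498,.021],-13)"
```

```text
clock: 6.05
tcp_pos: [0.5479, 0.2506, 0.0212]
orientation: [0.0, 0.783, 0.622, 0.0]
wrist_force: [0.4, 0.0, -2.1]
finger_gap: 0.0431
grip_force: 31.6
shift [-0.8  0.1  0.2] turn -0.002 | at [0.5479 0.2506 0.0212] yaw -13.12 clock 6.05 tilt [ 0. -0. -1.]
```

```bash
python3 -m handwheel '[[0,0,0.7,0,0.3],[0,0,1.4,0,0.3],[0,0,1.4,0,0.3]]' 30;
```

```text
clock: 6.35
tcp_pos: [0.548, 0.2507, 0.0212]
orientation: [0.0, 0.783, 0.622, 0.0]
wrist_force: [-4.2, -0.9, 7.9]
finger_gap: 0.0432
grip_force: 32.7
```

```bash
python3 -m handwheel '[[0,0,0.5,0,0.6],[0,0,0.5,0,0.7],[0,0,0.5,0,0.8],[0,0,-20,0,0.9],[0,0,-60,0,1],[0,0,-100,0,1],[-35,0,-115,0,1],[-70,0,-115,0,1]]' 30
python3 -m handwheel '[[0,0,0,0,1],[0,0,0,0,1]]'
python3 - <<'E'
from meas import *
c=grab("wrist"); P=world(c); Z=P[...,2]
def big(m):
    n,l,s,_=cv2.connectedComponentsWithStats(m.astype(np.uint8)); return l==1+np.argmax(s[1:,4])
near=np.hypot(P[...,0]-.549,P[...,1]-.248)<.11
m=big(near&(Z>.011)&(Z<.022)); print("holder",rect(P,m),np.nanmedian(Z[m]),m.sum())
m=big(near&(Z>.028)&(Z<.05)); print("block",rect(P,m),np.nanmedian(Z[m]),m.sum())
q=P[m]; print("plane",np.linalg.lstsq(np.c_[q[:,:2]-q[:,:2].mean(0),np.ones(len(q))],q[:,2],rcond=None)[0])
# case tab: along axes
plan([.446,-.2187,.16],-99)
E
```

```text
clock: 7.15
tcp_pos: [0.5342, 0.1828, 0.138]
orientation: [0.002, 0.783, 0.623, 0.003]
wrist_force: [0.1, 0.1, -0.7]
finger_gap: 0.0852
grip_force: 0.0
clock: 7.35
tcp_pos: [0.532, 0.1819, 0.1348]
orientation: [-0.0, 0.784, 0.621, 0.0]
wrist_force: [0.3, 1.3, -0.1]
finger_gap: 0.0856
grip_force: 0.0
holder (array([549.3, 248. ]), array([130.6, 104.6]), 76.9) 0.0150596662707006 19742
block (array([548.7, 248.6]), array([59.3, 44.2]), 76.8) 0.033127489619067974 5645
plane [ 0.00026147 -0.00261245  0.03312924]
shift [-410.2    7.5  -25.5] turn 1.498 | at [0.5321 0.1825 0.1346] yaw -13.15 clock 7.4 tilt [ 0.  0. -1.]
```

The block is seated: 18.1 mm above the rim, within 1 mm of centre, and flat. Next is the flap. From the top view the case yaw is about -9.5° and the flap is about 0.04 rad ajar. I'll keep the wrist camera on the robot's side, so it stays clear of the open flap.

```bash
python3 -c "
from h import *
print(sensors.get_state()['joint_pos']); plan([.520,-.231,.20],80.5)"
```

```text
[ 1.87564434e-01  3.35341547e-01 -1.64658925e-01  1.07058221e+00
  2.64365121e-04  1.98794235e+00]
shift [-405.4   82.4  -65.5] turn 1.507 | at [0.5321 0.1825 0.1346] yaw -13.15 clock 7.4 tilt [ 0.  0. -1.]
```

```bash
python3 -m handwheel '[[-40,8,-65,-0.15,1],[-80,16,-65,-0.3,1],[-120,24,-65,-0.45,1],[-160,32,-65,-0.6,1],[-200,41,-65,-0.75,1],[-240,49,-65,-0.9,1],[-280,57,-65,-1.05,1],[-300,61,-65,-1.15,1]]' 30
python3 -c "
from h import *
print(sensors.get_state()['joint_pos'].round(2)); plan([.520,-.231,.20],80.5)"
```

```text
clock: 8.2
tcp_pos: [0.5238, -0.1258, 0.1992]
orientation: [0.0, 0.323, 0.946, -0.0]
wrist_force: [0.6, 0.6, -0.5]
finger_gap: 0.0854
grip_force: 0.0
[-0.38  0.25 -0.11  1.2  -0.    0.27]
shift [-61.3 -85.6  -0.7] turn -0.492 | at [ 0.5238 -0.1258  0.1992] yaw 52.32 clock 8.2 tilt [ 0. -0. -1.]
```

```bash
python3 -m handwheel '[[-15,-21,0,-0.12,1],[-30,-42,0,-0.24,1],[-45,-63,0,-0.36,1],[-61,-86,0,-0.46,1],[-61,-86,0,-0.49,1],[-61,-86,0,-0.49,1],[-61,-86,0,-0.49,1]]' 30
python3 - <<'E'
from meas import *
c=grab("wrist"); P=world(c); Z=P[...,2]; hsv=cv2.cvtColor(c["color"],cv2.COLOR_BGR2HSV); cv2.imwrite("pics/w4.png",c["color"])
def big(m):
    n,l,s,_=cv2.connectedComponentsWithStats(m.astype(np.uint8)); return l==1+np.argmax(s[1:,4])
y=big((abs(hsv[...,0].astype(int)-28)<7)&(hsv[...,1]>150)&(Z>.06)&(Z<.12)); v,u=np.where(y); print("tab",rect(P,y),np.nanmean(P[y],0).round(4),u.mean(),v.mean())
for n,z in(("flap",(hsv[...,0]<8)|(hsv[...,0]>172)),):
    m=big(z&(hsv[...,1]>120)&(Z>.07)&(Z<.11)); q=P[m]; print(n,rect(P,m)); print(np.linalg.lstsq(np.c_[q[:,:2]-q[:,:2].mean(0),np.ones(len(q))],q[:,2],rcond=None)[0])
q=P[y]; print("tab plane",np.linalg.lstsq(np.c_[q[:,:2]-q[:,:2].mean(0),np.ones(len(q))],q[:,2],rcond=None)[0])
plan([.446,-.2187,.0665],80.5)
E
```

```text
clock: 8.9
tcp_pos: [0.5186, -0.2278, 0.1993]
orientation: [-0.0, 0.086, 0.996, 0.0]
wrist_force: [0.8, -0.3, -0.1]
finger_gap: 0.0852
grip_force: 0.0
tab (array([ 450.9, -222.3]), array([17.9, 39.6]), 80.3) [ 0.4503 -0.222   0.0899] 315.76229508196724 139.08196721311475
flap (array([ 532.7, -235.5]), array([150.3, 130.9]), 80.6)
[-0.04178291  0.00598982  0.0846473 ]
tab plane [-0.05122664 -0.00320092  0.08985679]
shift [ 73.   -3.6 133. ] turn -0.006 | at [ 0.5186 -0.2277  0.1995] yaw 80.15 clock 8.95 tilt [-0.     0.001 -1.   ]
```

View pics/w4.png

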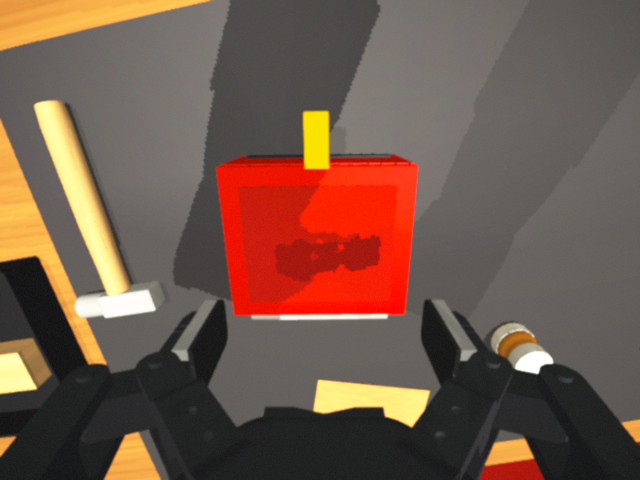

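The wrist view shows the tab at (316,139), the flap at (317,240) and the hinge edge at row 317. The hammer is at left and the jar at right, both clear.

```bash
python3 -c "
from h import *
plan([.4455,-.2213,.0675],80.5)"
```

```text
shift [ 73.1  -6.3 132. ] turn -0.006 | at [ 0.5186 -0.2277  0.1995] yaw 80.15 clock 8.95 tilt [-0.     0.001 -1.   ]
```

```bash
python3 -m handwheel '[[40,-6.5,15,-0.006,0.6],[73,-6.5,35,-0.006,0.6],[73,-6.5,70,-0.006,0.6],[73,-6.5,100,-0.006,0.6],[73,-6.5,122,-0.006,0.6],[73,-6.5,132,-0.006,0.6],[73,-6.5,132,-0.006,0.6],[73,-6.5,132,-0.006,0.6]]' 20
python3 -m handwheel '[[0,0,0,0,0.1],[0,0,0,0,0.1],[0,0,0,0,0.1],[0,0,0,0,0.1],[0,0,0,0,0.1],[0,0,0,0,0.1]]' 20
python3 -c "
from h import *
plan([.4455,-.2213,.0675],80.5)
# arc waypoints in tool frame mm (x toward robot): hinge 154 behind
r=154.05; off=np.arctan2(4,154); t0=.045
for t in np.r_[.045,.15:1.66:.1]:
    p=lambda t:np.array([r*np.cos(t+off),-r*np.sin(t+off)]); print(round(t,2),(p(t)-p(t0)).round(1))
"
```

```text
clock: 9.75
tcp_pos: [0.4461, -0.2228, 0.0686]
orientation: [0.0, 0.083, 0.997, -0.0]
wrist_force: [0.8, 0.3, 0.7]
finger_gap: 0.0512
grip_force: 0.0
clock: 10.35
tcp_pos: [0.4465, -0.2211, 0.0684]
orientation: [0.001, 0.083, 0.997, 0.002]
wrist_force: [3.1, 6.4, 1.0]
finger_gap: 0.0178
grip_force: 25.8
shift [ 0.9 -0.4  0.9] turn 0.001 | at [ 0.4465 -0.2211  0.0684] yaw 80.53 clock 10.35 tilt [ 0.003  0.003 -1.   ]
0.04 [0. 0.]
0.15 [ -2. -16.]
0.25 [ -5.4 -31.1]
0.35 [-10.4 -45.6]
0.45 [-16.7 -59.7]
0.55 [-24.5 -73. ]
0.65 [-33.5 -85.5]
0.75 [-43.7 -97. ]
0.85 [ -55.  -107.4]
0.95 [ -67.3 -116.7]
1.05 [ -80.5 -124.6]
1.15 [ -94.4 -131.3]
1.25 [-108.9 -136.5]
1.35 [-123.8 -140.2]
1.45 [-139.1 -142.4]
1.55 [-154.5 -143.1]
1.65 [-169.8 -142.3]
```

```bash
python3 -m handwheel '[[-2,1.5,-16,0,0.1],[-5.4,1.5,-31,0,0.1],[-10.4,1.5,-45.6,0,0.1],[-16.7,1.5,-59.7,0,0.1],[-24.5,1.5,-73,0,0.1],[-33.5,1.5,-85.5,0,0.1],[-43.7,1.5,-97,0,0.1],[-55,1.5,-107.4,0,0.1]]' 20
python3 -m handwheel '[[0,0,0,0,0.1]]'
python3 -c "
from h import *
plan([.4455,-.2213,.0675],80.5)
T=sensors.get_state()['tcp_pos']; d=np.hypot(T[0]-.5968,T[1]+.2461); print('flap est',np.arctan2(T[2]+.019-.075,d),np.hypot(T[2]+.019-.075,d))"
```

```text
clock: 11.15
tcp_pos: [0.4992, -0.2296, 0.1751]
orientation: [-0.001, 0.083, 0.997, 0.001]
wrist_force: [0.4, 0.8, -5.9]
finger_gap: 0.0175
grip_force: 26.4
clock: 11.25
tcp_pos: [0.5007, -0.23, 0.1762]
orientation: [0.001, 0.083, 0.997, 0.0]
wrist_force: [-0.7, 4.0, 2.5]
finger_gap: 0.0173
grip_force: 27.5
shift [ 56.   -0.7 108.6] turn 0.0 | at [ 0.5007 -0.23    0.1762] yaw 80.51 clock 11.25 tilt [ 0.001  0.001 -1.   ]
flap est 0.8897302747908878 0.15469538475132477
```

Forces stay low and the radius holds at 154.7 mm. I continue the arc from 0.85 to 1.65 rad, with shifts relative to here.

```bash
python3 -m handwheel '[[-12.3,0,-9.3,0,0.1],[-25.5,0,-17.2,0,0.1],[-39.4,0,-23.9,0,0.1],[-53.9,0,-29.1,0,0.1],[-68.8,0,-32.8,0,0.1],[-84.1,0,-35,0,0.1],[-99.5,0,-35.7,0,0.1],[-114.8,0,-34.9,0,0.1]]' 20
python3 -m handwheel '[[0,0,0,0,0.1],[0,0,0,0,0.1]]'
python3 -c "
from h import *
T=sensors.get_state()['tcp_pos']; d=(.5968-T[0])*.986-(-.2461-T[1])*.165; print(d,np.arctan2(T[2]+.019-.075,d)-.026,np.hypot(T[2]+.019-.075,d))"
```

```text
clock: 12.05
tcp_pos: [0.612, -0.2483, 0.2098]
orientation: [-0.001, 0.083, 0.997, 0.001]
wrist_force: [-2.7, 3.7, 0.1]
finger_gap: 0.0172
grip_force: 30.0
clock: 12.25
tcp_pos: [0.6131, -0.2485, 0.2096]
orientation: [0.0, 0.083, 0.997, 0.001]
wrist_force: [1.8, 5.3, -2.9]
finger_gap: 0.0178
grip_force: 29.8
-0.016463261562803838 1.6515682201511126 0.154484326788922
```

```bash
python3 -m handwheel '[[0,0,0,0,0.35],[0,0,0,0,0.5],[0,0,0,0,0.6],[0,0,-15,0,0.6],[0,0,-40,0,0.6],[0,0,-65,0,0.6],[0,0,-65,0,0.6],[0,0,-65,0,0.6]]' 20
python3 - <<'E'
from meas import *
c=grab("wrist"); P=world(c); Z=P[...,2]; cv2.imwrite("pics/w5.png",c["color"])
np.set_printoptions(suppress=True)
T=np.array(sensors.get_state()["tcp_pos"]);print(T)
a=np.radians(-9.5); ex=np.array([np.cos(a),np.sin(a)]); ey=np.array([-ex[1],ex[0]]); C=(P[...,:2]-[.5327,-.2355]); X=C@ex; Y=C@ey
m=(abs(X)<.05)&(abs(Y)<.05)&(Z>.062)&(Z<.085)
print("bar",rect(P,m),np.nanmedian(Z[m]),m.sum())
f=(abs(Y)<.06)&(Z>.09)&(Z<.19)&(X>0); q=np.c_[X[f],Z[f]]; print("flap",f.sum(), np.polyfit(q[:,1],q[:,0],1) if f.sum()>50 else 0)
E
```

```text
clock: 13.05
tcp_pos: [0.6132, -0.2501, 0.2757]
orientation: [0.001, 0.083, 0.997, -0.001]
wrist_force: [0.0, -0.1, -0.9]
finger_gap: 0.0512
grip_force: 0.0
[ 0.61278269 -0.24975555  0.27459563]
bar (array([ 522.9, -234.4]), array([13.7, 49.3]), 80.5) 0.06990587012281513 818
flap 4888 [0.0407043  0.06189369]
```

View pics/w5.png

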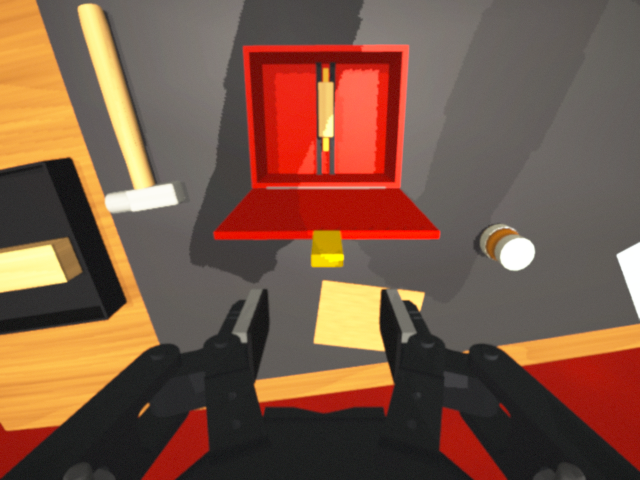

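The case is open with the flap standing at about 1.6 rad. The grip bar is at (326,109), and the clearance is good.

```bash
python3 -c "
from h import *
plan([.523,-.2345,.041],80.5)"
```

```text
shift [9.100e+01 2.000e-01 2.336e+02] turn -0.001 | at [ 0.6128 -0.2498  0.2746] yaw 80.44 clock 13.1 tilt [-0. -0. -1.]
```

```bash
python3 -m handwheel '[[45,0,0,0,0.5],[91,0,0,0,0.5],[91,0,40,0,0.5],[91,0,80,0,0.5],[91,0,120,0,0.5],[91,0,150,0,0.5],[91,0,170,0,0.5],[91,0,170,0,0.5]]' 30
python3 -c "
from h import *
plan([.523,-.2345,.041],80.5)"
```

```text
clock: 13.9
tcp_pos: [0.5199, -0.2325, 0.1005]
orientation: [-0.004, 0.083, 0.997, 0.002]
wrist_force: [-0.0, 0.4, -0.5]
finger_gap: 0.0425
grip_force: 0.0
shift [-3.8 -1.7 59.4] turn -0.001 | at [ 0.5199 -0.2325  0.1005] yaw 80.45 clock 13.9 tilt [-0.007  0.004 -1.   ]
```

```bash
python3 -m handwheel '[[0,0,0,0,0.5],[0,0,20,0,0.5],[0,0,40,0,0.5],[0,0,54,0,0.5],[0,0,59.5,0,0.5],[0,0,59.5,0,0.5],[0,0,59.5,0,0.5]]' 30
python3 -c "
from h import *
plan([.523,-.2345,.041],80.5)"
```

```text
clock: 14.6
tcp_pos: [0.5241, -0.2349, 0.0468]
orientation: [0.001, 0.083, 0.997, -0.001]
wrist_force: [1.1, -0.0, 1.2]
finger_gap: 0.0429
grip_force: 0.0
shift [1.2 0.3 5.8] turn -0.001 | at [ 0.5241 -0.2349  0.0468] yaw 80.46 clock 14.6 tilt [ 0.002 -0.001 -1.   ]
```

```bash
python3 -m handwheel '[[0,0.3,4,0,0.4],[0,0.3,5,0,0.3],[0,0.3,5,0,0.05],[0,0.3,5,0,0.05],[0,0.3,5,0,0.05],[0,0.3,5,0,0.05],[0,0.3,5,0,0.05],[0,0.3,5,0,0.05]]' 40
python3 -m handwheel '[[0,0,-10,0,0.05],[0,0,-25,0,0.05],[0,0,-45,0,0.05],[0,0,-70,0,0.05],[0,0,-100,0,0.05],[0,0,-130,0,0.05],[0,0,-155,0,0.05],[0,0,-155,0,0.05]]' 40
python3 -c "
from h import *
plan([.5490,.2485,.16],80.5)"
```

```text
clock: 15.4
tcp_pos: [0.5235, -0.2341, 0.0407]
orientation: [0.0, 0.083, 0.997, -0.0]
wrist_force: [-0.2, 0.6, 2.3]
finger_gap: 0.0131
grip_force: 40.9
clock: 16.2
tcp_pos: [0.5252, -0.2353, 0.2]
orientation: [0.003, 0.083, 0.997, -0.002]
wrist_force: [0.0, -0.4, -0.4]
finger_gap: 0.0135
grip_force: 40.6
shift [ 56.9 481.2  38.2] turn -0.001 | at [ 0.5252 -0.2353  0.2   ] yaw 80.46 clock 16.2 tilt [ 0.006 -0.004 -1.   ]
```

```bash
python3 -m handwheel '[[2,20,0,0,0.05],[7,60,0,0,0.05],[12,100,0,0,0.05],[17,140,0,0,0.05],[22,180,0,0,0.05],[27,220,0,0,0.05],[30,250,0,0,0.05],[32,270,0,0,0.05]]' 40
python3 -m handwheel '[[3,25,0,0,0.05],[7,60,0,0,0.05],[12,100,0,0,0.05],[16,140,0,0,0.05],[20,175,0,0,0.05],[24,200,0,0,0.05],[25,209,0,0,0.05],[25,209,0,0,0.05]]' 40
python3 -c "
from h import *
plan([.548,.2495,.150],80.5)"
```

```text
clock: 17.0
tcp_pos: [0.5356, 0.0398, 0.1945]
orientation: [-0.001, 0.082, 0.997, 0.0]
wrist_force: [0.8, -0.7, -1.2]
finger_gap: 0.0132
grip_force: 40.6
clock: 17.8
tcp_pos: [0.5459, 0.2485, 0.1944]
orientation: [-0.001, 0.082, 0.997, -0.0]
wrist_force: [-0.4, 0.2, -0.7]
finger_gap: 0.0133
grip_force: 40.5
shift [-2.   1.4 44.4] turn 0.001 | at [0.5459 0.2485 0.1944] yaw 80.58 clock 17.8 tilt [-0.002 -0.001 -1.   ]
```

```bash
python3 -m handwheel '[[-2,1,10,0,0.05],[-2,1,25,0,0.05],[-2,1,38,0,0.05],[-2,1,43,0,0.05],[-2,1,44,0,0.05],[-2,1,44,0,0.05],[-2,1,44,0,0.05],[-2,1,44,0,0.05]]' 40
python3 - <<'E'
from h import *
plan([.548,.2495,.150],80.5); s=sensors.get_state(); print(np.abs(s["qvel"]).max())
a=grab("side")["color"]; b=grab("top"); P=world(b)
cv2.imwrite("pics/end.png",np.hstack([cv2.resize(a[150:400,150:450],(400,333)),cv2.resize(b["color"][140:300,240:480],(400,333))]))
w=grab("wrist");W=world(w)
m=(W[...,2]>.165)&(W[...,2]<.19)&(np.hypot(W[...,0]-.548,W[...,1]-.2495)<.04);print(np.nanmedian(W[m],0),m.sum())
E
```

```text
clock: 18.6
tcp_pos: [0.5491, 0.2485, 0.1522]
orientation: [0.001, 0.083, 0.997, 0.0]
wrist_force: [-0.4, 0.4, -1.0]
finger_gap: 0.0132
grip_force: 40.5
shift [1.2 0.8 2.2] turn -0.001 | at [0.5491 0.2485 0.1522] yaw 80.46 clock 18.6 tilt [ 0.001  0.    -1.   ]
0.0028289867506663827
[0.54125748 0.24899248 0.18113329] 6924
```

View pics/end.png

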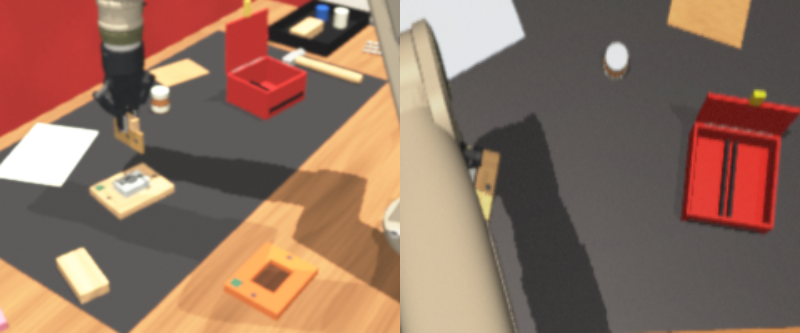

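The side view shows the plate upright in the gripper above the seated block at (130,183). The flap stands open at (247,35) and the bystanders haven't moved. I'm handing in.

```bash
python3 -c "
from h import *
print(workorder.hand_in())"
```

```text
the job is handed in; nothing more can be done
None
```

I handed the job in at about 19 s on the robot clock, with no verdict returned: the block is seated and released, the flap stands open at about 1.6 rad, and the gripper holds the plate upright and still, centred about 8 cm above the block.

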